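# Slide a nose-heavy paint tray over the gap into its rack dock

## Robot

A 6-joint arm with a two-finger parallel gripper is mounted at the origin on the work surface. World frame = base frame: x ahead of the robot, y to its left, z up, the work surface at z = 0. Lengths are in m, angles in degrees, forces in N, time in s.
With the tool pointing down it reaches from about 0.25 to 0.725 m from the base axis. Payload 9.7 kg.
Tool frame: the origin (TCP) lies midway between the tips of the shut fingers; the grasp point (between the pads) lies 19 mm behind it (bot.pinch_z is the distance from the TCP to the grasp point, in m); z points along the fingers, x is the direction in which the jaws open and shut, and the axes are right-handed (so a half turn about z gives the same grasp; the last joint's range is limited). The gripper opens to 85 mm and grips with 20 to 120 N. Pads are 22 mm wide; open, the fingers measure 114 mm over their backs; the gripper's body (76 mm by 85 mm) begins 54 mm behind the grasp point. The pads swing forward as they close: fully open they stand 13 mm farther back than shut.
Start: joints at [73.453, 4.979, 10.078, 95.1, 0, 90], TCP at [0.157, 0.527, 0.231] pointing down, gripper open.
Joint ranges: [-179.16, 179.16], [-48.56, 103.87], [-65.8, 70.77], [-126.05, 130.52], [-82.76, 87.17], [-180, 180]. Speed limits (degrees/s): [127.2, 127.2, 147.25, 180, 180, 180].

## Interface

Orientations are given as [roll, pitch, yaw] about the fixed x, y, z axes, in that order (R = Rz(yaw) Ry(pitch) Rx(roll)).
In Python, from workcell import bot gives the robot as it stands. The module is installed in compiled form; this text tells all that it offers.
- The arm moves only by the shell command python3 -m pendant 'ROWS' [FORCE]. ROWS is JSON, a list of rows, each a list of 7 numbers: the shift along the tool's x, y, z scaled (see below), then the turn, a rotation vector about the tool's x, y, z scaled (see below), then the closure, from 0 (fully open) to 1 (shut). In form: [[tx, ty, tz, wx, wy, wz, jaw], ...]. A call has 1 to 12 rows; each row shifts and turns the pose as measured when the row begins, along the tool's axes as they then stand; what a row does not reach is not made up. The controller multiplies each number of a shift by 0.25 m and each number of a turn by pi rad. A row lasts 1/10 s, in which the tool goes at most 50 mm and 8.59 degrees, less where a joint would pass 70% of its speed; a pose out of reach is approached as far as the arm can. A call with a number of a shift or a turn outside -1 to 1 is refused whole. A call with a gripper value outside its range is refused whole. The fingers move at their own pace and stop on an object; FORCE is the grip in N (left out, the last holds). Time passes only in rows, so rows that do not move let the fingers close. It gives the time, the measured TCP pose, the force and the opening at its end, in the units of the state.
- bot.get_obs(): the state, without advancing time (a new reading comes with each control period).
- bot.camera(name): name is "side" or "top"; returns the picture (400x640x3 uint8, red, green, blue); there is no depth.
- bot.calibration(name): a dict with "intrinsics" (3x3 intrinsics, pixels), "k1" (the pictures are not rectified: a ray, as slopes to the right and down, at radius r is drawn at 1 + k1 r^2 times it, then the intrinsics apply), "xyz" and "attitude" of the camera in the world. Camera axes: x right, y up, looking along -z (the intrinsics and any distortion apply to the point x, -y, -z); pixel columns grow to the right and rows downward; lengths in m; the calibration is good to about 2 mm. A picture is of the moment at which its call begins. calibration takes no time and is no camera call.
- bot.job_done(): hands the job in, once; it reports no verdict.
The state is a dict: "time": time; "q": joint angles; "qd": joint speeds; "joint_efforts": joint torques, N m; "ee_pos": TCP position; "tcp_rot": TCP orientation; "wrist_force": force on the tool from outside, world axes, zero at the start; "torque": the same for the moment, N m; "opening": finger opening in m.
Only numpy, scipy, OpenCV 4.12 (cv2) and the standard library are available. Lean on these libraries where they do the work, as an engineer would, in place of code of your own. Each camera call takes 0.05 s, during which the arm holds its last target.

## Task

Slide the tray of paint jars off its stand, straight across the open gap and into the rack dock until its front is fully home, pressed firmly but gently against the rubber pad of the end stop, then let go. The tray is nose-heavy, so keep it level all the way: hold its rear ledge down gently while the nose is over the gap, then ease off so that it does not tip backwards. Slide it rather than lift it, press on it and meet the pad gently, and leave the tape roll and the paint pot beside it where they stand.

Things in the scene. Friction and masses are not known exactly. Their poses are not given: they have to be found in the camera images.
- tray: plywood tray 210 long (x, its way of travel) x 160 wide; origin: centre of its flat underside. Rear to front: flat ledge 40 long, 10 above the underside; solid box section 106 long, top at 36, its upright rear face is the push face; open row 56 long, floor at 10, walls to 32, holding three jars. With jars 0.75 to 0.9 kg, balance point 55 behind the front. Too wide to grip. Tilt of 2.5 degrees is too much
- tray_ledge (a point): middle of the ledge's top, 20 mm behind the push face (26 high, full width), 85 mm behind the tray's centre; axes as the tray. Fingertips stand on it, press down and push at the face. While the nose is over the gap 5 to 9 N of press is needed or it sags; once the rear has left the stand about 4 N of press tips it backwards. Keep all pushing and pressing under 30 N
- tray_front (a point): middle of the tray's front face, 10 mm above its underside, 105 mm ahead of its centre
- stand: fixed plywood stand on which the tray starts, top 60 mm above the bench at its middle and not quite level: rigid, but along local x it slopes up or down by as much as 0.9 degrees. Origin at bench level; local x points to the dock, the edge at the gap is at local x = +120 mm, the other at -120 mm; the top spans local y -100 to +190 mm
- dock: fixed low rack shelf, pale metal with dark rails, deck 59 mm above the bench (1 mm lower than the stand). Origin at bench level below the middle of its mouth edge; x is the way in. The first 20 mm slopes up 5 mm to the deck. Side rails 20 mm high, inner faces at local y = +-84 mm (4 mm play per side), flare to +-100 mm at the mouth and guide the tray. The gap from stand to mouth is 85 to 100 mm
- stop: steel end bracket of the dock; origin at deck height in the middle of its face, 232 mm in from the mouth; axes as the dock. On it a rubber pad 120 wide, 24 high is screwed out towards the tray: its face stands 5 to 17 mm in front of the bracket, set differently each time and not in the pose, so it must be found by feel. Push on it with 3 N or more to seat, never over 20 N. Friction alone takes up to 8 N of push
- jar0: lidded paint jar 45 mm across, 55 mm high, loose in the tray's front row; origin at its underside
- jar1: lidded paint jar 45 mm across, 55 mm high, loose in the tray's front row; origin at its underside
- jar2: lidded paint jar 45 mm across, 55 mm high, loose in the tray's front row; origin at its underside
- tape: paper tape roll, 76 mm across, 24 mm high, standing on the stand beyond the tray (bystander); origin at its underside
- pot: small paint pot, 54 mm across, 50 mm high, on the outer strip of the dock (bystander); origin at its underside
Mind the look-alikes: they are no part of the job. Leave any yellow look-alike of the jar1 alone. What is shaped like the jar2 but red is not meant.

How it is judged (in metres and radians):
On the way, in this order (a step that is already met when the one before it is completed fails the run):
1. the tray's nose has crossed the gap and lies on the dock, level (x of tray_front in the frame of dock above 0.03 m and angle between tray's own z axis and vertical below 0.04 rad), for 0.1 s.
2. the tray's front presses on the rubber pad of the end stop (x of tray_front in the frame of stop above -0.02 m and contact force between stop and tray above 2 N and angle between tray's own z axis and vertical below 0.04 rad), for 0.05 s.
At the end, for the whole second after the job is handed in: The tray lies on the dock's deck, level within 0.03 rad and square to it within 0.05 rad, its front where the pad of the end stop was met, 3 to 20 mm before the bracket, and within 8 mm of the dock's middle, at rest, with the three jars standing in their row (x of tray_front in the frame of stop between -0.02 and -0.003 m and y of tray_front in the frame of stop between -0.008 and 0.008 m and angle between the x axis of tray and the x axis of dock, either way round below 0.05 rad and height (world z) of tray between 0.055 and 0.062 m and angle between tray's own z axis and vertical below 0.03 rad and linear speed of tray below 0.01 m/s and z of each of jar0, jar1, jar2 in the frame of tray below 0.016 m and angle between each of jar0, jar1, jar2's own z axis and vertical below 0.1 rad); the robot touches nothing.
It fails at once if the tray sags or tips by more than 0.05 rad (angle between tray's own z axis and vertical above 0.05 rad).
It fails at once if the tray is lifted more than 12 mm above the stand (height (world z) of tray above 0.072 m).
It fails at once if the robot presses or pushes the tray with more than 30 N (contact force between any of the arm, the fingers and tray above 30 N).
It fails at once if the end stop is pushed with more than 20 N (contact force between stop and tray above 20 N).
It fails at once if the tape roll or the paint pot is moved by more than 20 mm (distance of any of tape, pot from where it was at the start of the episode above 0.02 m).
It also fails if it takes over 72 s, if anything falls off the work surface, if the arm or the gripper's body presses on something with over 40 N, if the wrist force passes 120 N, or if a joint passes its speed limit or range.

## Working session

There is one attempt and no reset: what is moved stays moved. The work goes in short steps, Python scripts to look and compute and a shell command to move; the robot and the scene stay as the last step left them, time stands still between calls to the robot, and variables do not carry over. Pictures are saved under pics/ and viewed, and the job is handed in when it is done.

```bash
mkdir -p pics; python3 - <<'E'
from workcell import bot
import cv2
for n in("side","top"):
    im=bot.camera(n); cv2.imwrite(f"pics/{n}0.png",im[:,:,::-1]); print(n,bot.calibration(n))
o=bot.get_obs(); print(o)
E
```

```text
side {'intrinsics': array([[432.15628924,   0.        , 315.25552806],
       [  0.        , 432.15628924, 207.48381806],
       [  0.        ,   0.        ,   1.        ]]), 'k1': -0.07348986839704479, 'xyz': array([ 0.19595248, -0.54915377,  0.65627872]), 'attitude': array([ 47.28213271,  -0.06736135, -33.43352553])}
top {'intrinsics': array([[403.58235261,   0.        , 320.25324627],
       [  0.        , 403.58235261, 193.55288426],
       [  0.        ,   0.        ,   1.        ]]), 'k1': -0.08105448311389286, 'xyz': array([ 0.46676039, -0.02324545,  0.93775174]), 'attitude': array([  5.31098854,   0.11211324, -91.63989942])}
{'time': 0.1, 'q': array([ 7.34531492e+01,  5.00758091e+00,  1.00384207e+01,  9.51005675e+01,
       -6.20888557e-04,  8.99990231e+01]), 'qd': array([-0.11637247,  0.00465763,  0.10121739, -0.00151146,  0.01491549,
       -0.06204431]), 'joint_efforts': array([-3.22448868e-04, -5.21560872e+01,  4.65656197e+01,  1.60009222e-02,
       -4.21132006e-05,  5.41741372e-06]), 'ee_pos': array([0.1565807 , 0.52701383, 0.23065237]), 'tcp_rot': array([1.79999380e+02, 6.97277556e-02, 7.34541261e+01]), 'wrist_force': array([-0.18617139, -0.26138694, -0.26756247]), 'torque': array([-0.03497531,  0.00620677, -0.00112924]), 'opening': 0.08542219992346321}
```

View pics/side0.png

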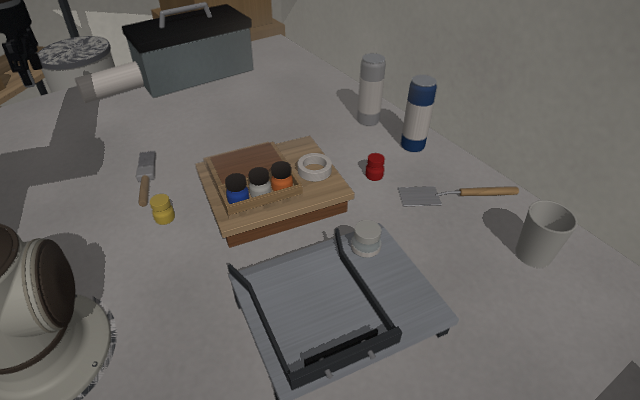

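View pics/top0.png

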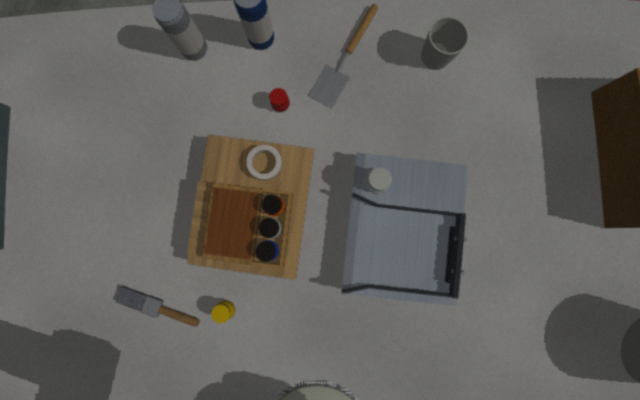

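```bash
cat > h.py <<'E'
import numpy as np, cv2
from scipy.spatial.transform import Rotation as R
from workcell import bot
def px2w(n,u,v,z):
    c=bot.calibration(n);K=c["intrinsics"]
    d=np.array([(u-K[0,2])/K[0,0],(v-K[1,2])/K[1,1]]);s=d.copy()
    for _ in range(20): s=d/(1+c["k1"]*(s@s))
    r=R.from_euler('xyz',c["attitude"],degrees=True).apply([s[0],-s[1],-1])
    p=c["xyz"]; t=(z-p[2])/r[2]; return p+t*r
def w2px(n,P):
    c=bot.calibration(n);K=c["intrinsics"]
    q=R.from_euler('xyz',c["attitude"],degrees=True).inv().apply(np.asarray(P)-c["xyz"])
    s=np.array([q[0],-q[1]])/-q[2]; s=s*(1+c["k1"]*(s@s)); return K[:2,:2]@s+K[:2,2]
E
python3 - <<'E'
import cv2
t=cv2.imread("pics/top0.png");s=cv2.imread("pics/side0.png")
def c(im,x0,y0,x1,y1,k,n):
    a=cv2.resize(im[y0:y1,x0:x1],None,fx=k,fy=k,interpolation=cv2.INTER_CUBIC)
    for x in range(x0,x1,10): cv2.line(a,((x-x0)*k,0),((x-x0)*k,6 if x%50 else 16),(0,255,255),1)
    for y in range(y0,y1,10): cv2.line(a,(0,(y-y0)*k),(6 if y%50 else 16,(y-y0)*k),(0,255,255),1)
    cv2.imwrite("pics/"+n,a)
c(t,180,130,320,290,4,"t_tray.png"); c(t,330,140,480,310,4,"t_dock.png")
c(s,190,130,360,250,4,"s_tray.png"); c(s,220,210,460,390,3,"s_dock.png")
E
```

```text
(no output)
```

View pics/t_tray.png

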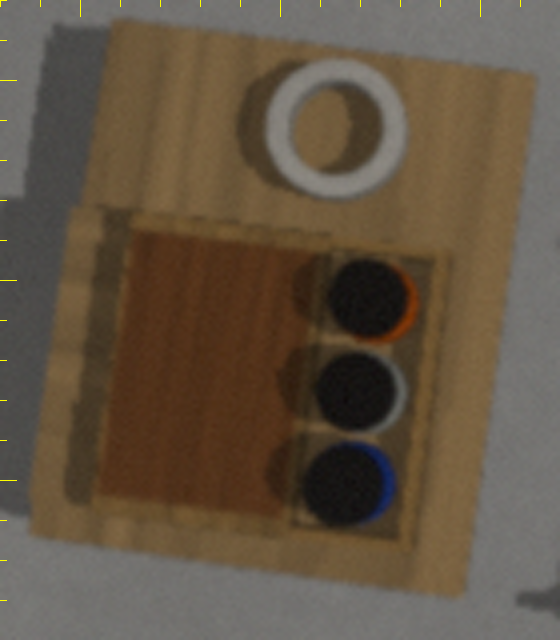

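View pics/t_dock.png

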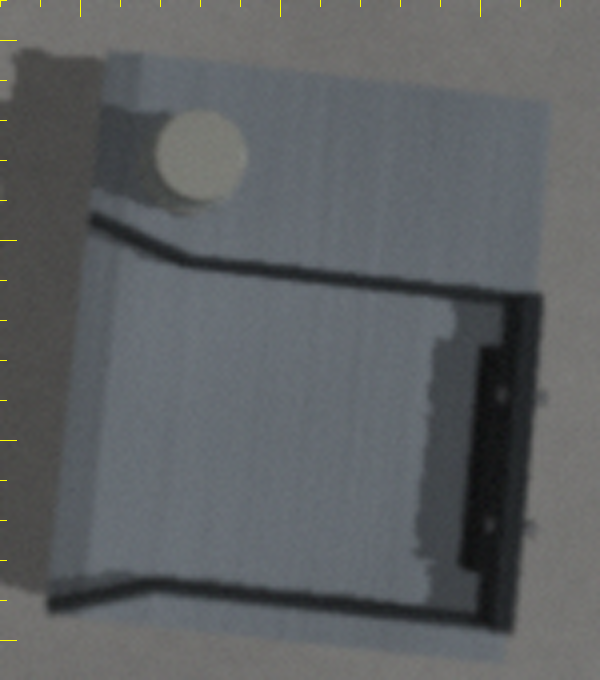

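View pics/s_tray.png

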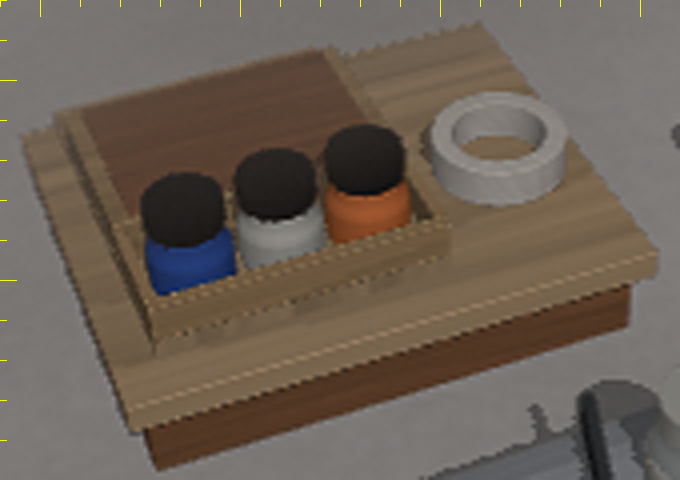

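View pics/s_dock.png

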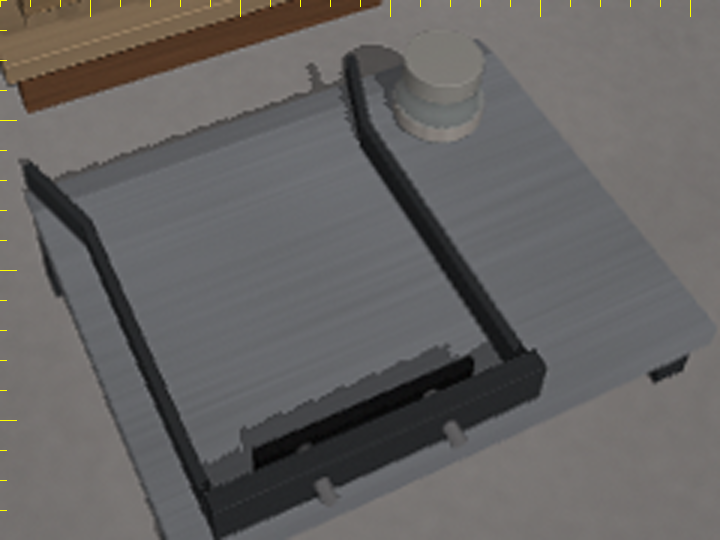

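```bash
python3 - <<'E'
from h import *
def g(n,ox,oy,k,pts):
    r=[]
    for nm,x,y,z in pts:
        p=px2w(n,ox+(x+.5)/k-.5,oy+(y+.5)/k-.5,z); r.append(p[:2]); print(nm,n,(p*1000).round(1))
    return r
T=g("top",180,130,4,[("boxRL",130,226,.096),("boxRR",97,503,.096),("frontL",450,252,.092),("frontR",410,545,.092),("ledgeL",70,210,.07),
 ("standA",110,20,.06),("standB",537,73,.06),("standC",463,597,.06),("standD",30,535,.06),("tape",340,125,.084)])
g("side",190,130,4,[("boxRL",322,52,.096),("frontL",445,230,.092),("frontR",150,325,.092),("boxRR",60,112,.096),("standB",657,252,.06),("standA",480,22,.06),("standC",135,415,.06),("standD",25,137,.06)])
D=g("top",330,140,4,[("flareL",93,215,.079),("flareR",48,607,.079),("railL0",188,262,.079),("railL1",500,298,.079),("railR0",152,583,.079),("railR1",480,618,.079),("mouthA",104,50,.054),("padL",480,345,.083),("padR",460,568,.083),("pot",200,157,.109)])
g("side",220,210,3,[("flareL",347,57,.079),("flareR",25,163,.079),("railL0",368,135,.079),("railR0",90,225,.079),("padTL",473,360,.083),("padTR",255,450,.083)])
E
```

```text
boxRL top [567.4 204.   96. ]
boxRR top [422.6 222.4  96. ]
frontL top [549.1  35.3  92. ]
frontR top [396.9  59.7  92. ]
ledgeL top [580.2 244.1  70. ]
standA top [687.8 225.   60. ]
standB top [650.1 -12.7  60. ]
standC top [365.7  34.9  60. ]
standD top [404.2 270.   60. ]
tape top [620.   93.5  84. ]
boxRL side [565.1 196.2  96. ]
frontL side [542.4  27.3  92. ]
frontR side [387.1  45.2  92. ]
boxRR side [416.8 225.3  96. ]
standB side [646.1 -16.9  60. ]
standA side [687.  218.8  60. ]
standC side [365.   25.2  60. ]
standD side [404.5 263.6  60. ]
flareL top [545.  -93.6  79. ]
flareR top [339.1 -62.8  79. ]
railL0 top [ 518.3 -143.4   79. ]
railL1 top [ 494.  -310.8   79. ]
railR0 top [ 349.9 -117.9   79. ]
railR1 top [ 325.1 -291.3   79. ]
mouthA top [ 639.1 -105.1   54. ]
padL top [ 469.2 -297.2   83. ]
padR top [ 352.3 -280.6   83. ]
pot top [ 570.8 -147.7  109. ]
flareL side [540.2 -97.2  79. ]
flareR side [335.4 -65.1  79. ]
railL0 side [ 513.3 -156.4   79. ]
railR0 side [ 346.5 -125.2   79. ]
padTL side [ 467.2 -309.2   83. ]
padTR side [ 349.8 -289.9   83. ]
```

```bash
python3 - <<'E'
import cv2,numpy as np
from workcell import bot
# average several frames for noise
s=[cv2.imread("pics/top0.png").astype(float)]; t=[cv2.imread("pics/side0.png").astype(float)]
def c(im,x0,y0,x1,y1,k,n):
    a=np.clip(im[y0:y1,x0:x1]*1.6,0,255).astype('uint8')
    a=cv2.resize(a,None,fx=k,fy=k,interpolation=cv2.INTER_CUBIC)
    for x in range(x0,x1,5): cv2.line(a,((x-x0)*k,0),((x-x0)*k,6 if x%10 else 16),(0,255,255),1)
    for y in range(y0,y1,5): cv2.line(a,(0,(y-y0)*k),(6 if y%10 else 16,(y-y0)*k),(0,255,255),1)
    cv2.imwrite("pics/"+n,a)
c(s[0],185,178,300,270,6,"t_tray2.png"); c(t[0],190,135,310,220,6,"s_tray2.png")
E
```

```text
(no output)
```

View pics/t_tray2.png

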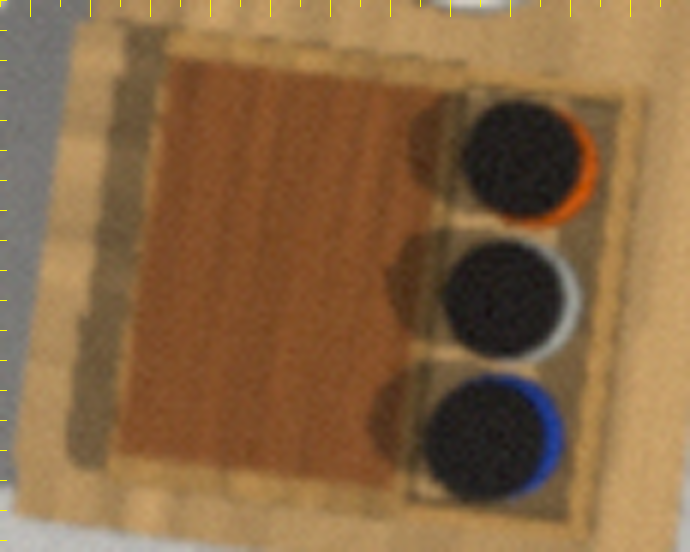

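View pics/s_tray2.png

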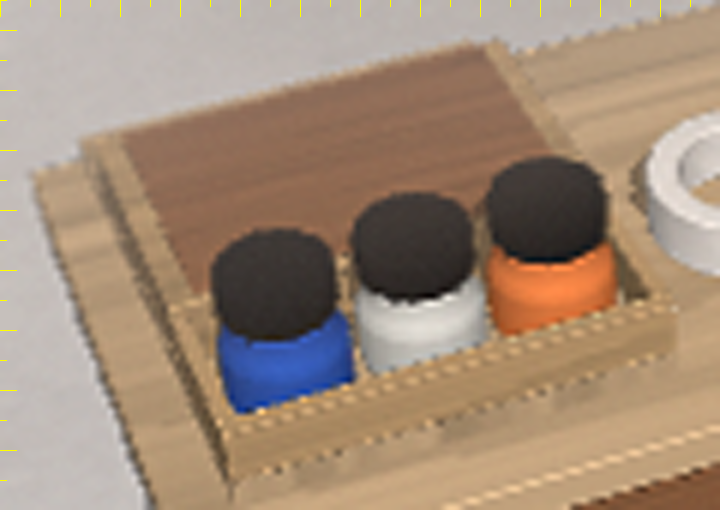

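```bash
cat > fit.py <<'E'
from h import *
from scipy.optimize import least_squares
def P(ox,oy,k,x,y): return np.array([ox+(x+.5)/k-.5,oy+(y+.5)/k-.5])
T2=lambda x,y:P(185,178,6,x,y); S2=lambda x,y:P(190,135,6,x,y)
T1=lambda x,y:P(180,130,4,x,y); S1=lambda x,y:P(190,130,4,x,y)
TD=lambda x,y:P(330,140,4,x,y); SD=lambda x,y:P(220,210,3,x,y)
# (body, local, cam, px)
O=[]
tr={'RL':(-65,80,36),'RR':(-65,-80,36),'FL':(105,80,32),'FR':(105,-80,32)}
# front of box = rear+40 => -65
for n,p in [('RL',T2(165,36)),('RR',T2(109,470)),('FL',T2(648,90)),('FR',T2(590,540))]: O.append(('t',tr[n],'top',p))
for n,p in [('RL',S2(492,40)),('RR',S2(83,140)),('FL',S2(675,310)),('FR',S2(226,428))]: O.append(('t',tr[n],'side',p))
st={'A':(-120,190,60),'B':(120,190,60),'C':(120,-100,60),'D':(-120,-100,60)}
for n,p in [('A',T1(110,20)),('B',T1(537,73)),('C',T1(463,597)),('D',T1(30,535))]: O.append(('s',st[n],'top',p))
for n,p in [('A',S1(480,22)),('B',S1(657,252)),('C',S1(135,415)),('D',S1(25,137))]: O.append(('s',st[n],'side',p))
dk={'fL':(0,100,79),'fR':(0,-100,79),'rL':(232,84,79),'rR':(232,-84,79)}
for n,p in [('fL',TD(93,212)),('fR',TD(48,600)),('rL',TD(503,300)),('rR',TD(480,615))]: pass
O+= [('d',(0,102,79),'top',TD(93,215)),('d',(0,-102,79),'top',TD(48,607)),
 ('d',(0,102,79),'side',SD(347,57)),('d',(0,-102,79),'side',SD(25,163)),
 ('d',(232,86,79),'top',TD(503,299)),('d',(232,-86,79),'top',TD(480,619))]
def proj(n,Pw,dx,da):
    c=bot.calibration(n);K=c["intrinsics"]
    q=(R.from_rotvec(da)*R.from_euler('xyz',c["attitude"],degrees=True)).inv().apply(Pw-c["xyz"]-dx)
    s=np.array([q[0],-q[1]])/-q[2]; s=s*(1+c["k1"]*(s@s)); return K[:2,:2]@s+K[:2,2]
def place(p,l,zoff,slope):
    l=np.array(l)/1000; c,s=np.cos(p[2]),np.sin(p[2])
    return np.array([p[0]+c*l[0]-s*l[1],p[1]+s*l[0]+c*l[1],l[2]+zoff+slope*l[0]])
cams={'top':0,'side':6}
def res(v,full=False):
    b={'t':v[0:3],'s':v[3:6],'d':v[6:9]};sl=v[9];cam=v[10:22]; r=[]
    for bd,l,c,p in O:
        w=place(b[bd],l,.06 if bd=='t' else 0, sl if bd!='d' else 0)
        k=cams[c]; r+=list(proj(c,w,cam[k:k+3],cam[k+3:k+6])-p)
    r=np.array(r)
    if full: return r
    pr=np.concatenate([cam[0:3]/.0015,cam[3:6]/.003,cam[6:9]/.0015,cam[9:12]/.003,[sl/.01]])
    return np.concatenate([r/0.7,pr])
v0=np.zeros(22); v0[:9]=[.49,.14,-1.7,.5,.12,-1.7,.44,-.08,-1.7]
def run():
    return least_squares(res,v0,loss='soft_l1')
if __name__=="__main__":
    f=run();v=f.x
    for n,i in (('tray',0),('stand',3),('dock',6)): print(n,v[i:i+2]*1000,np.degrees(v[i+2]))
    print('slope',np.degrees(v[9])); print('cam',(v[10:]*1000).round(1))
    for o,r in zip(O,res(v,True).reshape(-1,2)): print(o[0],o[1],o[2],r.round(2))
    J=f.jac;C=np.linalg.inv(J.T@J); print('sig',(np.sqrt(np.diag(C))[:10]*1000).round(2))
    d=v[6:9];e=np.array([np.cos(d[2]),np.sin(d[2])]);nrm=np.array([-e[1],e[0]])
    print('tray in dock',(v[:2]-d[:2])@e*1000,(v[:2]-d[:2])@nrm*1000,'stand',(v[3:5]-d[:2])@e*1000)
E
python3 fit.py
```

```text
Traceback (most recent call last):
  File "fit.py", line 42, in <module>
    f=run();v=f.x
  File "fit.py", line 40, in run
    return least_squares(res,v0,loss='soft_l1')
  File "fit.py", line 33, in res
    k=cams[c]; r+=list(proj(c,w,cam[k:k+3],cam[k+3:k+6])-p)
                       ~~~~^^^^^^^^^^^^^^^^^^^^^^^^^^^^^
  File "fit.py", line 22, in proj
    c=bot.calibration(n);K=c["intrinsics"]
ValueError: time passes only in moves, steps and waits
```

```bash
sed -i 's/^from workcell import bot/from workcell import bot\nCAL={n:bot.calibration(n) for n in ("side","top")}/; s/bot.calibration(n);K/CAL[n];K/' h.py; sed -i 's/bot.calibration(n);K/CAL[n];K/' fit.py; python3 fit.py
```

```text
tray [485.3453875  149.12109367] -98.09723504122303
stand [482.45436004 134.40633241] -99.18351901755557
dock [440.51219866 -78.77008695] -98.23633237980509
slope -0.3526333024314265
cam [-0.2 -0.3  3.  -1.9  0.7 -0.5  0.2  0.3  0.5  1.4 -1.6  0.4]
t (-65, 80, 36) top [ 0.2  -0.63]
t (-65, -80, 36) top [-0.57  2.66]
t (105, 80, 32) top [-0.62 -0.47]
t (105, -80, 32) top [0.05 0.43]
t (-65, 80, 36) side [ 0.56 -0.01]
t (-65, -80, 36) side [0.69 1.02]
t (105, 80, 32) side [ 0.12 -0.7 ]
t (105, -80, 32) side [-0.55  2.21]
s (-120, 190, 60) top [ 0.37 -0.71]
s (120, 190, 60) top [-0.17 -0.34]
s (120, -100, 60) top [ 0.6  -0.06]
s (-120, -100, 60) top [-0.07  0.25]
s (-120, 190, 60) side [-0.08 -0.05]
s (120, 190, 60) side [1.03 0.02]
s (120, -100, 60) side [-1.68 -0.61]
s (-120, -100, 60) side [-1.56 -0.07]
d (0, 102, 79) top [-1.09  1.42]
d (0, -102, 79) top [-0.36 -0.83]
d (0, 102, 79) side [-0.67 -0.24]
d (0, -102, 79) side [ 1.87 -0.16]
d (232, 86, 79) top [2.34 0.02]
d (232, -86, 79) top [0.81 0.39]
sig [2.45 2.79 7.42 2.54 2.85 4.72 2.47 2.58 6.98 7.32]
tray in dock -231.9632646914026 11.723858480640137 stand -216.98611894119844
```

Look-alikes (top view): the jars in the tray are orange (272,203), white (268,228) and blue (266,250). The yellow jar at (222,311) and the red jar at (279,100) stand loose, so they are not part of the job. The tape roll is at (263,162) and the pot at (380,179). The tray is the only one on the stand; its ledge is on the left (columns 188–212) and its push face is confirmed in the crop. By the fit the tray is about 12 mm left of the dock axis. Moving above the ledge now.

```bash
python3 -m pendant '[[-0.0724,0.164,0.03,0,0,0,0],[-0.0724,0.164,0.03,0,0,0,0],[-0.0724,0.164,0.03,0,0,0,0],[-0.0724,0.164,0.03,0,0,0,0],[-0.0724,0.164,0.03,0,0,0,0],[-0.0724,0.164,0.03,0,0,0,0],[-0.0724,0.164,0.03,0,0,0,0],[-0.0724,0.164,0.03,0,0,0,0],[-0.0724,0.164,0.03,0,0,0,0],[-0.0724,0.164,0.03,0,0,0,0]]' && python3 -m pendant '[[0,0,0,0,0,0.0454,0],[0,0,0,0,0,0.0454,0],[0,0,0,0,0,0.0454,0],[0,0,0,0,0,0.0454,0],[0,0,0,0,0,0.0454,0],[0,0,0,0,0,0.0454,0],[0,0,0,0,0,0.0454,0],[0,0,0,0,0,0.0454,0],[0,0,0,0,0,0.0454,0],[0,0,0,0,0,0.0454,0]]'
```

```text
time: 1.1
ee_pos: [0.5062, 0.2292, 0.1497]
tcp_rot: [-179.9, 0.2, 74.0]
wrist_force: [0.1, 1.4, -0.4]
opening: 0.0852
time: 2.1
ee_pos: [0.5084, 0.2219, 0.1423]
tcp_rot: [179.4, 0.7, -11.2]
wrist_force: [-1.4, -0.3, -0.2]
opening: 0.0855
```

```bash
python3 -m pendant '[[0,0,0,0,0,-0.014,0],[0,0,0,0,0,0,0],[0,0,0,0,0,0,0]]'; python3 - <<'E'
from h import *
s=bot.camera("side")[:,:,::-1]; t=bot.camera("top")[:,:,::-1]
cv2.imwrite("pics/s1.png",np.hstack([cv2.resize(s[60:260,150:400],None,fx=1.6,fy=1.6),cv2.resize(t[130:330,170:420],None,fx=1.6,fy=1.6)]))
o=bot.get_obs();print(o['ee_pos'],o['tcp_rot'],o['wrist_force'],o['q'])
E
```

```text
time: 2.4
ee_pos: [0.5079, 0.2217, 0.1411]
tcp_rot: [179.3, 0.8, -9.1]
wrist_force: [0.0, 0.2, 0.7]
opening: 0.0853
[0.50794857 0.22169005 0.14115525] [179.34745549   0.79469327  -9.03837327] [-0.0541148  -0.48829073 -0.45908765] [ 2.36402899e+01  5.72009855e+00  8.99926859e-01  8.62010413e+01
 -1.20208006e-01  1.22675209e+02]
```

View pics/s1.png

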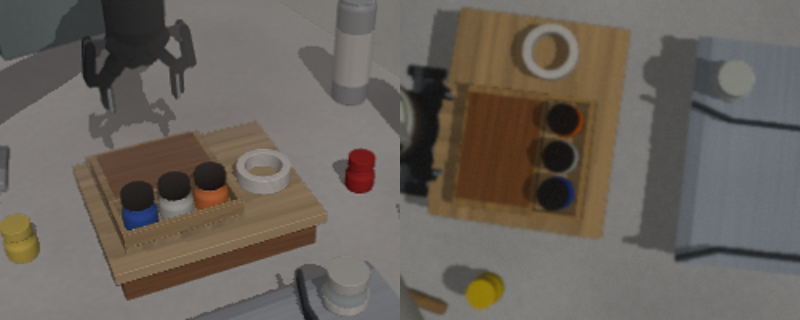

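```bash
cat > go.py <<'E'
import sys
from h import *
def go(x,y,z,yaw=-8.5):
    o=bot.get_obs();Rt=R.from_euler('xyz',o['tcp_rot'],degrees=True)
    d=Rt.inv().apply(np.array([x,y,z])-o['ee_pos'])/.25
    w=(Rt.inv()*R.from_euler('xyz',[180,0,yaw],degrees=True)).as_rotvec()/np.pi
    print('t',round(o['time'],2),'pos',(o['ee_pos']*1000).round(1),'rot',o['tcp_rot'].round(2),'F',o['wrist_force'].round(2),'T',o['torque'].round(2))
    print('shift units',d.round(4),'turn',w.round(4))
if __name__=="__main__": go(*map(float,sys.argv[1:]))
E
python3 go.py .498 .237 .110
```

```text
t 2.5 pos [507.9 221.7 141.2] rot [179.35   0.79  -9.04] F [-0.05 -0.49 -0.46] T [-0.05 -0.03 -0.01]
shift units [-0.0472 -0.0557  0.1247] turn [ 0.0036  0.0044 -0.003 ]
```

```bash
python3 -m pendant '[[-0.024,-0.028,0.06,0.0018,0.0022,-0.0015,0],[-0.024,-0.028,0.06,0.0018,0.0022,-0.0015,0],[0,0,0,0,0,0,0],[0,0,0,0,0,0,0]]'; python3 go.py .498 .237 .080
```

```text
time: 2.9
ee_pos: [0.4981, 0.2374, 0.1111]
tcp_rot: [-180.0, -0.1, -8.5]
wrist_force: [0.5, -0.3, -0.1]
opening: 0.0851
t 2.9 pos [498.1 237.4 111.1] rot [-1.7997e+02 -6.0000e-02 -8.5300e+00] F [ 0.45 -0.33 -0.09] T [ 0.04 -0.05  0.06]
shift units [-0.0002  0.0016  0.1242] turn [-0.0002 -0.0003 -0.0002]
```

```bash
python3 -m pendant '[[0,0,0.062,0,0,0,0],[0,0,0.062,0,0,0,0],[0,0,0,0,0,0,0]]'; python3 go.py .498 .237 .057;python3 - <<'E'
from h import *
s=bot.camera("side")[:,:,::-1]; t=bot.camera("top")[:,:,::-1]
cv2.imwrite("pics/s2.png",np.hstack([cv2.resize(s[80:230,170:320],None,fx=2.6,fy=2.6),cv2.resize(t[150:300,160:310],None,fx=2.6,fy=2.6)]))
E
```

```text
time: 3.2
ee_pos: [0.4992, 0.237, 0.0787]
tcp_rot: [-179.9, -0.1, -8.6]
wrist_force: [-1.2, -0.2, -0.4]
opening: 0.0855
t 3.2 pos [499.2 237.   78.7] rot [-1.7994e+02 -1.3000e-01 -8.5800e+00] F [-1.23 -0.19 -0.36] T [-0.04  0.04  0.03]
shift units [-0.0047  0.0009  0.0868] turn [-0.0003 -0.0007 -0.0005]
```

View pics/s2.png

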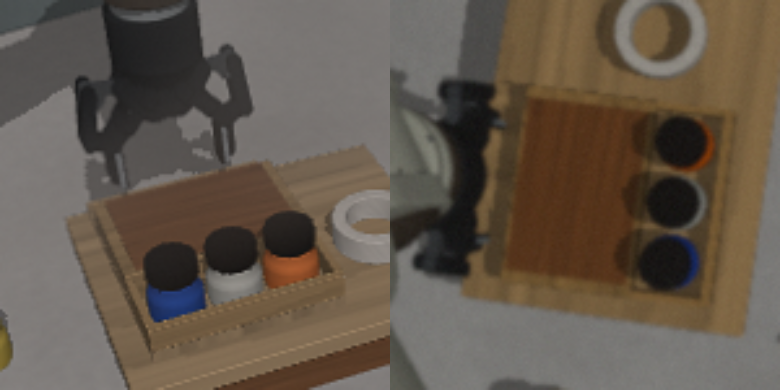

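```bash
python3 -m pendant '[[0,0,0.03,0,0,0,0],[0,0,0.016,0,0,0,0],[0,0,0.01,0,0,0,0],[0,0,0.006,0,0,0,0]]'; python3 -m pendant '[[0,0,0.006,0,0,0,0],[0,0,0.006,0,0,0,0]]';python3 -m pendant '[[0,0,0.006,0,0,0,0]]'
```

```text
time: 3.7
ee_pos: [0.5006, 0.2375, 0.0651]
tcp_rot: [-179.8, -0.3, -8.6]
wrist_force: [0.5, 0.2, -0.1]
opening: 0.0855
time: 3.9
ee_pos: [0.5007, 0.2376, 0.0621]
tcp_rot: [-179.8, -0.3, -8.6]
wrist_force: [-0.4, 0.3, -0.1]
opening: 0.0855
time: 4.0
ee_pos: [0.5007, 0.2377, 0.0606]
tcp_rot: [-179.8, -0.3, -8.6]
wrist_force: [0.0, 1.0, 0.1]
opening: 0.0855
```

```bash
for i in 1; do python3 -m pendant '[[0,0,0.006,0,0,0,0]]'; python3 -m pendant '[[0,0,0.004,0,0,0,0]]'; done; python3 -m pendant '[[0,0,0.004,0,0,0,0]]'
```

```text
time: 4.1
ee_pos: [0.5008, 0.2377, 0.059]
tcp_rot: [-179.8, -0.3, -8.6]
wrist_force: [0.5, -0.1, 0.9]
opening: 0.0854
time: 4.2
ee_pos: [0.5008, 0.2377, 0.0579]
tcp_rot: [-179.8, -0.3, -8.6]
wrist_force: [-0.0, -0.3, -0.5]
opening: 0.0854
time: 4.3
ee_pos: [0.5009, 0.2378, 0.0577]
tcp_rot: [-179.8, -0.4, -8.6]
wrist_force: [-4.7, -2.9, 14.5]
opening: 0.0851
```

```bash
python3 -m pendant '[[0,0,0.004,0,0,0,0]]'
```

```text
time: 4.4
ee_pos: [0.5009, 0.2377, 0.0577]
tcp_rot: [-179.8, -0.4, -8.6]
wrist_force: [-3.9, -2.5, 10.6]
opening: 0.0854
```

```bash
python3 -m pendant '[[0,0,0.001,0,0,0,0],[0,0,0.001,0,0,0,0]]';python3 -m pendant '[[0,0,0.001,0,0,0,0]]'; python3 go.py .498 .237 .0577
```

```text
time: 4.6
ee_pos: [0.5011, 0.2379, 0.0579]
tcp_rot: [-179.7, -0.4, -8.6]
wrist_force: [-0.3, -0.5, 2.6]
opening: 0.0856
time: 4.7
ee_pos: [0.5011, 0.2379, 0.0579]
tcp_rot: [-179.7, -0.4, -8.6]
wrist_force: [-1.4, -1.0, 4.4]
opening: 0.0856
t 4.7 pos [501.1 237.9  57.9] rot [-179.71   -0.44   -8.58] F [-1.39 -0.99  4.39] T [-0.14  0.5   0.06]
shift units [-0.0117  0.0052  0.0006] turn [-0.0016 -0.0024 -0.0004]
```

```bash
python3 -m pendant '[[-0.008,0.01,-0.005,-0.0016,-0.0024,0,0],[0,0.008,0,0,0,0,0]]'; python3 -m pendant '[[0,0.008,0,0,0,0,0]]';python3 -m pendant '[[0,0.006,0,0,0,0,0]]'
```

```text
time: 4.9
ee_pos: [0.4982, 0.2336, 0.0589]
tcp_rot: [180.0, 0.0, -8.6]
wrist_force: [-0.3, -0.1, -0.4]
opening: 0.0858
time: 5.0
ee_pos: [0.4978, 0.2314, 0.0586]
tcp_rot: [180.0, 0.1, -8.6]
wrist_force: [1.1, -0.2, -0.5]
opening: 0.0853
time: 5.1
ee_pos: [0.4975, 0.2297, 0.0584]
tcp_rot: [179.9, 0.1, -8.6]
wrist_force: [-0.2, -0.5, -0.1]
opening: 0.0858
```

```bash
python3 go.py .498 .237 .0579; python3 -m pendant '[[0,0.006,0,0,0,0,0]]'
```

```text
t 5.1 pos [497.5 229.7  58.4] rot [ 1.7994e+02  7.0000e-02 -8.5600e+00] F [-0.24 -0.5  -0.12] T [ 0.03 -0.02  0.02]
shift units [-0.0023 -0.0293  0.0021] turn [ 0.0003  0.0004 -0.0004]
time: 5.2
ee_pos: [0.4972, 0.228, 0.0583]
tcp_rot: [179.9, 0.1, -8.6]
wrist_force: [0.4, 0.7, 0.5]
opening: 0.0853
```

```bash
 python3 -m pendant '[[0,0.006,0,0,0,0,0]]'
```

```text
time: 5.3
ee_pos: [0.4969, 0.2263, 0.0582]
tcp_rot: [179.9, 0.1, -8.6]
wrist_force: [0.7, 0.2, -0.3]
opening: 0.0853
```

```bash
 python3 -m pendant '[[0,0.006,0,0,0,0,0]]';  python3 -m pendant '[[0,0.006,0,0,0,0,0]]'
```

```text
time: 5.4
ee_pos: [0.4967, 0.225, 0.0582]
tcp_rot: [180.0, 0.1, -8.6]
wrist_force: [-0.1, 4.4, -1.4]
opening: 0.0856
time: 5.5
ee_pos: [0.4965, 0.224, 0.0583]
tcp_rot: [-179.9, 0.1, -8.6]
wrist_force: [0.8, 5.5, -2.1]
opening: 0.0853
```

```bash
 python3 -m pendant '[[0,0.006,-0.001,0,0,0,0]]';  python3 -m pendant '[[0,0.006,-0.001,0,0,0,0]]'
```

```text
time: 5.6
ee_pos: [0.4963, 0.2229, 0.0584]
tcp_rot: [-179.9, 0.1, -8.5]
wrist_force: [0.8, 4.6, -1.3]
opening: 0.0852
time: 5.7
ee_pos: [0.4961, 0.2216, 0.0586]
tcp_rot: [-179.9, 0.1, -8.5]
wrist_force: [0.3, 4.2, -2.2]
opening: 0.0857
```

```bash
cat >> go.py <<'E'
    o=bot.get_obs(); a=np.radians(-98.24); d=o['ee_pos'][:2]*1000-[440.5,-78.8]
    e=np.array([np.cos(a),np.sin(a)]); n=np.array([-e[1],e[0]]); F=o['wrist_force']
    print('FRONT in dock %.1f lat %.1f z %.2f  push %.2f side %.2f press %.2f'%(d@e+182,d@n,o['ee_pos'][2]*1000,-F[:2]@e,F[:2]@n,F[2]))
E
python3 -m pendant '[[-0.001,0.01,0.002,0,0,0,0],[-0.001,0.012,0.002,0,0,0,0],[-0.001,0.012,0.0015,0,0,0,0]]'; python3 go.py .498 .237 .0579
```

```text
time: 6.0
ee_pos: [0.4948, 0.2142, 0.0582]
tcp_rot: [-179.7, 0.0, -8.5]
wrist_force: [0.7, 5.2, -0.1]
opening: 0.0855  File "go.py", line 10
    o=bot.get_obs(); a=np.radians(-98.24); d=o['ee_pos'][:2]*1000-[440.5,-78.8]
IndentationError: unexpected indent
```

```bash
sed -i 's/^    o=bot.get_obs(); a=/    a=/' go.py; python3 - <<'E'
L=open('go.py').read().split('\n')
i=[k for k,l in enumerate(L) if l.startswith('    a=')][0]
L=L[:i]+["    o=bot.get_obs(); "+L[i].strip()]+L[i+1:]
L[i]="    "+L[i].strip()
m=[k for k,l in enumerate(L) if l.startswith('if __name__')][0]
main=L.pop(m); open('go.py','w').write('\n'.join([l for l in L if l])+'\n'+main+'\n')
E
cat go.py; python3 -m pendant '[[-0.001,0.012,0.003,-0.001,0,0,0],[-0.001,0.012,0.003,-0.001,0,0,0]]'; python3 go.py .498 .237 .0579
```

```text
import sys
from h import *
def go(x,y,z,yaw=-8.5):
    o=bot.get_obs();Rt=R.from_euler('xyz',o['tcp_rot'],degrees=True)
    d=Rt.inv().apply(np.array([x,y,z])-o['ee_pos'])/.25
    w=(Rt.inv()*R.from_euler('xyz',[180,0,yaw],degrees=True)).as_rotvec()/np.pi
    print('t',round(o['time'],2),'pos',(o['ee_pos']*1000).round(1),'rot',o['tcp_rot'].round(2),'F',o['wrist_force'].round(2),'T',o['torque'].round(2))
    print('shift units',d.round(4),'turn',w.round(4))
    o=bot.get_obs(); a=np.radians(-98.24); d=o['ee_pos'][:2]*1000-[440.5,-78.8]
    e=np.array([np.cos(a),np.sin(a)]); n=np.array([-e[1],e[0]]); F=o['wrist_force']
    print('FRONT in dock %.1f lat %.1f z %.2f  push %.2f side %.2f press %.2f'%(d@e+182,d@n,o['ee_pos'][2]*1000,-F[:2]@e,F[:2]@n,F[2]))
if __name__=="__main__": go(*map(float,sys.argv[1:]))
time: 6.2
ee_pos: [0.4942, 0.2093, 0.0581]
tcp_rot: [-179.8, -0.1, -8.4]
wrist_force: [0.7, 5.9, 2.3]
opening: 0.0854
t 6.2 pos [494.2 209.3  58.1] rot [-1.7983e+02 -1.0000e-01 -8.4100e+00] F [0.65 5.93 2.34] T [ 1.32 -0.   -0.04]
shift units [-0.0012 -0.1119  0.001 ] turn [-0.001  -0.0006  0.0005]
FRONT in dock -110.8 lat 11.9 z 58.08  push 5.96 side -0.20 press 2.34
```

```bash
python3 -m pendant '[[-0.0025,0.012,0.004,-0.001,0,0,0],[-0.0025,0.012,0.004,-0.001,0,0,0],[-0.0025,0.012,0.004,-0.0005,0,0,0]]'; python3 go.py .498 .237 .0579
```

```text
time: 6.5
ee_pos: [0.4929, 0.2026, 0.0578]
tcp_rot: [-179.9, -0.4, -8.3]
wrist_force: [1.4, 8.0, 2.2]
opening: 0.0854
t 6.5 pos [492.9 202.6  57.8] rot [-179.91   -0.36   -8.34] F [1.41 7.96 2.24] T [ 1.39 -0.15 -0.01]
shift units [ 1.000e-04 -1.391e-01 -2.000e-04] turn [-0.0005 -0.002   0.0009]
FRONT in dock -104.0 lat 11.6 z 57.80  push 8.08 side 0.26 press 2.24
```

```bash
python3 -m pendant '[[-0.006,0.014,0.004,-0.001,-0.002,0,0],[-0.006,0.014,0.004,-0.001,-0.001,0,0],[-0.006,0.014,0.004,-0.0005,-0.001,0,0]]'; python3 go.py .498 .237 .0579
```

```text
time: 6.8
ee_pos: [0.4897, 0.1944, 0.0578]
tcp_rot: [180.0, -0.0, -8.2]
wrist_force: [2.9, 6.4, 2.1]
opening: 0.0855
t 6.8 pos [489.7 194.4  57.8] rot [ 1.7996e+02 -3.0000e-02 -8.2400e+00] F [2.89 6.43 2.06] T [ 1.18 -0.67  0.19]
shift units [ 0.0085 -0.1735 -0.0006] turn [ 0.0002 -0.0002  0.0014]
FRONT in dock -95.4 lat 9.5 z 57.77  push 6.78 side 1.94 press 2.06
```

```bash
python3 -m pendant '[[-0.006,0.014,0.004,0,0,0.001,0],[-0.006,0.014,0.005,-0.0005,-0.001,0.001,0],[-0.006,0.014,0.005,-0.0005,-0.001,0,0],[-0.005,0.014,0.005,-0.0005,-0.001,0,0]]'; python3 go.py .498 .237 .0579
```

```text
time: 7.2
ee_pos: [0.4862, 0.1839, 0.0576]
tcp_rot: [-179.8, -0.1, -8.5]
wrist_force: [1.9, 6.6, 2.8]
opening: 0.0852
t 7.2 pos [486.2 183.9  57.6] rot [-1.7977e+02 -9.0000e-02 -8.4700e+00] F [1.95 6.57 2.76] T [ 1.34 -0.56  0.11]
shift units [ 1.550e-02 -2.169e-01 -2.000e-04] turn [-0.0013 -0.0005  0.0002]
FRONT in dock -84.6 lat 7.5 z 57.64  push 6.78 side 0.99 press 2.76
```

```bash
python3 - <<'E'
from h import *
t=bot.camera("top")[:,:,::-1]
cv2.imwrite("pics/t3.png",cv2.resize(t[150:310,180:480],None,fx=2.6,fy=2.6,interpolation=cv2.INTER_CUBIC))
E
```

```text
(no output)
```

View pics/t3.png

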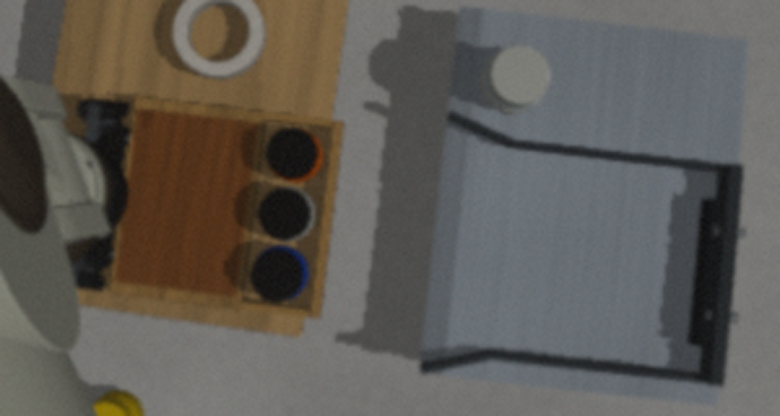

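```bash
cat > tf.py <<'E'
from h import *
def dk(p):
    a=np.radians(-98.24); d=p[:2]*1000-[440.5,-78.8]; e=np.array([np.cos(a),np.sin(a)]); return np.array([d@e, d@[-e[1],e[0]]]).round(1)
def f(ox,oy,k,x,y,z): return dk(px2w("top",ox+(x+.5)/k-.5,oy+(y+.5)/k-.5,z))
E
python3 - <<'E'
from tf import *
for x,y,z in [(343,120,.092),(319,316,.092),(140,97,.096),(110,290,.096),(345,110,.06),(304,334,.06),(450,117,.079),(424,368,.079),(740,166,.079),(722,383,.079),(446,150,.054),(424,350,.054),(697,340,.083),(713,200,.083)]: print(x,y,f(180,150,2.6,x,y,z))
E
```

```text
343 120 [-86.9  89. ]
319 316 [-87.6 -69.1]
140 97 [-252.4   88.4]
110 290 [-256.   -68.2]
345 110 [-87.3 100.3]
304 334 [-99.3 -88.5]
450 117 [ -0.3 102.7]
424 368 [   1.1 -102.1]
740 166 [242.9  89.8]
722 383 [244.1 -88.1]
446 150 [ 1.1 77. ]
424 350 [  1.1 -90.8]
697 340 [218.8 -55.2]
713 200 [221.4  59.2]
```

```bash
python3 -m pendant '[[-0.006,0.014,0.008,-0.001,-0.001,0,0],[-0.006,0.014,0.009,-0.001,-0.001,0,0],[-0.006,0.014,0.009,-0.001,-0.001,0,0]]'; python3 go.py .498 .237 .0579
```

```text
time: 7.55
ee_pos: [0.4851, 0.1786, 0.0575]
tcp_rot: [-179.5, -0.2, -8.3]
wrist_force: [2.6, 11.9, 9.3]
opening: 0.0851
t 7.55 pos [485.1 178.6  57.5] rot [-179.54   -0.2    -8.32] F [ 2.58 11.93  9.28] T [ 1.95 -0.38  0.03]
shift units [ 0.0174 -0.2388  0.0005] turn [-0.0026 -0.0011  0.001 ]
FRONT in dock -79.1 lat 7.2 z 57.54  push 12.18 side 0.84 press 9.28
```

```bash
python3 -m pendant '[[-0.007,0.018,0.006,-0.002,-0.001,0,0],[-0.007,0.018,0.006,-0.001,-0.001,0.0005,0],[-0.007,0.018,0.006,-0.001,-0.001,0.0005,0]]'; python3 go.py .498 .237 .0579
```

```text
time: 7.85
ee_pos: [0.4817, 0.1687, 0.0574]
tcp_rot: [-179.8, -0.2, -8.4]
wrist_force: [2.9, 9.0, 5.1]
opening: 0.0853
t 7.85 pos [481.7 168.7  57.4] rot [-179.76   -0.19   -8.36] F [2.87 8.96 5.07] T [ 1.56 -0.58  0.22]
shift units [ 0.0249 -0.2797 -0.0006] turn [-0.0013 -0.0011  0.0008]
FRONT in dock -68.9 lat 5.3 z 57.43  push 9.28 side 1.56 press 5.07
```

```bash
python3 -m pendant '[[-0.007,0.018,0.006,-0.001,-0.001,0.0005,0],[-0.007,0.018,0.006,-0.001,-0.001,0.0005,0],[-0.007,0.018,0.006,-0.001,-0.001,0.0005,0]]'; python3 go.py .498 .237 .0579
```

```text
time: 8.15
ee_pos: [0.4784, 0.1587, 0.0574]
tcp_rot: [-179.8, -0.2, -8.5]
wrist_force: [3.0, 8.9, 5.2]
opening: 0.0856
t 8.15 pos [478.4 158.7  57.4] rot [-179.79   -0.2    -8.5 ] F [3.02 8.89 5.16] T [ 1.61 -0.59  0.21]
shift units [ 0.0312 -0.3213 -0.0009] turn [-0.0011 -0.0011  0.    ]
FRONT in dock -58.5 lat 3.5 z 57.36  push 9.23 side 1.71 press 5.16
```

```bash
python3 -m pendant '[[-0.007,0.018,0.0075,-0.001,-0.001,0,0],[-0.007,0.018,0.008,-0.001,-0.001,0.0,0],[-0.007,0.018,0.008,-0.001,-0.001,0.0,0]]'; python3 go.py .498 .237 .0579;  python3 - <<'E'
from h import *
t=bot.camera("top")[:,:,::-1]
cv2.imwrite("pics/t4.png",cv2.resize(t[150:310,180:480],None,fx=2.6,fy=2.6,interpolation=cv2.INTER_CUBIC))
E
```

```text
time: 8.45
ee_pos: [0.476, 0.1499, 0.0572]
tcp_rot: [-179.6, -0.3, -8.4]
wrist_force: [3.0, 11.2, 7.8]
opening: 0.0855
t 8.45 pos [476.  149.9  57.2] rot [-179.65   -0.31   -8.35] F [ 2.96 11.24  7.76] T [ 1.85 -0.45  0.07]
shift units [ 3.650e-02 -3.576e-01 -2.000e-04] turn [-0.002  -0.0017  0.0008]
FRONT in dock -49.4 lat 2.4 z 57.24  push 11.55 side 1.31 press 7.76
```

View pics/t4.png

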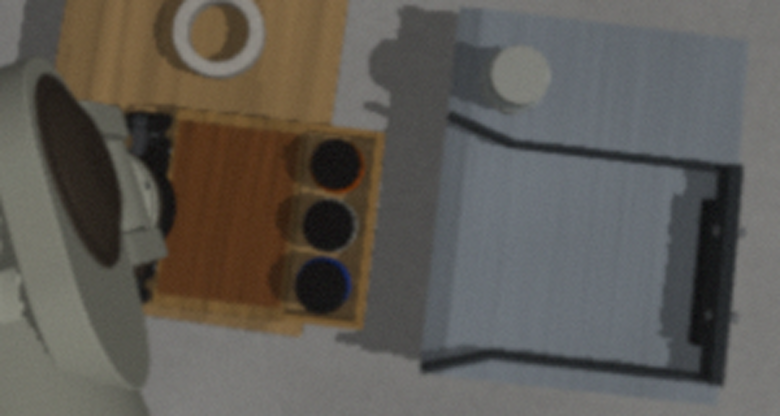

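```bash
python3 - <<'E'
from tf import *
for x,y,z in [(385,131,.092),(362,328,.092),(181,108,.096),(153,303,.096)]: print(x,y,f(180,150,2.6,x,y,z))
E
python3 -m pendant '[[-0.008,0.018,0.0075,-0.002,-0.0015,0.0005,0],[-0.008,0.018,0.008,-0.001,-0.001,0.0005,0],[-0.008,0.018,0.008,-0.001,-0.001,0.0005,0]]'; python3 go.py .498 .237 .0579
```

```text
385 131 [-52.2  84.1]
362 328 [-52.5 -74.5]
181 108 [-218.1   83.3]
153 303 [-220.3  -74.2]
time: 8.8
ee_pos: [0.473, 0.1406, 0.0571]
tcp_rot: [-179.7, -0.4, -8.5]
wrist_force: [3.7, 9.2, 8.7]
opening: 0.0853
t 8.8 pos [473.  140.6  57.1] rot [-179.74   -0.36   -8.47] F [3.65 9.2  8.74] T [ 1.92 -0.12  0.09]
shift units [ 0.0421 -0.3963 -0.0013] turn [-0.0014 -0.002   0.0001]
FRONT in dock -39.8 lat 0.7 z 57.08  push 9.63 side 2.30 press 8.74
```

```bash
python3 -m pendant '[[-0.008,0.018,0.0075,-0.002,-0.0015,0.0005,0],[-0.008,0.018,0.0075,-0.001,-0.001,0.0005,0],[-0.008,0.018,0.0075,-0.001,-0.001,0.0,0]]'; python3 go.py .498 .237 .0579
```

```text
time: 9.1
ee_pos: [0.4697, 0.1314, 0.057]
tcp_rot: [-179.8, -0.4, -8.5]
wrist_force: [3.7, 9.9, 8.0]
opening: 0.0853
t 9.1 pos [469.7 131.4  57. ] rot [-179.83   -0.36   -8.53] F [3.7  9.95 8.04] T [ 1.92 -0.09  0.  ]
shift units [ 0.0494 -0.4346 -0.002 ] turn [-0.0009 -0.002  -0.0002]
FRONT in dock -30.2 lat -1.2 z 57.00  push 10.37 side 2.24 press 8.04
```

```bash
python3 -m pendant '[[-0.006,0.018,0.0075,-0.001,-0.002,0.0,0],[-0.005,0.018,0.0075,-0.001,-0.001,0.0,0],[-0.004,0.018,0.0075,-0.001,-0.001,0.0,0]]'; python3 go.py .498 .237 .0579
```

```text
time: 9.4
ee_pos: [0.468, 0.1222, 0.0569]
tcp_rot: [-179.7, -0.2, -8.4]
wrist_force: [1.3, 12.2, 8.0]
opening: 0.0853
t 9.4 pos [468.  122.2  56.9] rot [-179.71   -0.2    -8.38] F [ 1.31 12.24  8.04] T [ 2.14 -0.15 -0.02]
shift units [ 0.0516 -0.472  -0.0016] turn [-0.0016 -0.0011  0.0006]
FRONT in dock -20.8 lat -1.5 z 56.86  push 12.30 side -0.46 press 8.04
```

```bash
python3 -m pendant '[[-0.005,0.018,0.0075,-0.002,-0.001,0.0005,0],[-0.005,0.018,0.0075,-0.001,-0.001,0.0005,0],[-0.005,0.018,0.0075,-0.001,-0.001,0.0,0]]'; python3 go.py .498 .237 .0579
```

```text
time: 9.7
ee_pos: [0.4665, 0.113, 0.0568]
tcp_rot: [-179.8, -0.2, -8.4]
wrist_force: [2.0, 11.0, 8.9]
opening: 0.0857
t 9.7 pos [466.5 113.   56.8] rot [-179.75   -0.23   -8.42] F [ 2.02 11.01  8.87] T [ 2.11 -0.12 -0.03]
shift units [ 0.0521 -0.5091 -0.0019] turn [-0.0014 -0.0013  0.0004]
FRONT in dock -11.5 lat -1.8 z 56.83  push 11.19 side 0.42 press 8.87
```

```bash
python3 -m pendant '[[-0.005,0.018,0.0075,-0.001,-0.001,0.0,0],[-0.005,0.018,0.0075,-0.001,-0.001,0.0,0]]'; python3 go.py .498 .237 .0579
```

```text
time: 9.9
ee_pos: [0.4653, 0.1069, 0.0568]
tcp_rot: [-179.7, -0.2, -8.3]
wrist_force: [1.6, 10.3, 8.4]
opening: 0.0853
t 9.9 pos [465.3 106.9  56.8] rot [-179.66   -0.24   -8.33] F [ 1.6  10.3   8.36] T [ 2.06 -0.02 -0.  ]
shift units [ 0.054  -0.5338 -0.001 ] turn [-0.0019 -0.0013  0.0009]
FRONT in dock -5.3 lat -2.1 z 56.82  push 10.42 side 0.11 press 8.36
```

```bash
python3 -m pendant '[[-0.005,0.018,0.009,-0.002,-0.001,0.0008,0],[-0.005,0.018,0.009,-0.001,-0.001,0.0,0]]'; python3 go.py .498 .237 .0579;  python3 - <<'E'
from h import *
t=bot.camera("top")[:,:,::-1];s=bot.camera("side")[:,:,::-1]
cv2.imwrite("pics/t5.png",cv2.resize(t[150:310,180:480],None,fx=2.6,fy=2.6,interpolation=cv2.INTER_CUBIC))
cv2.imwrite("pics/s5.png",cv2.resize(s[120:320,170:430],None,fx=3,fy=3,interpolation=cv2.INTER_CUBIC))
E
```

```text
time: 10.1
ee_pos: [0.4645, 0.1012, 0.0567]
tcp_rot: [-179.7, -0.3, -8.4]
wrist_force: [1.8, 11.1, 11.9]
opening: 0.0854
t 10.1 pos [464.5 101.2  56.7] rot [-179.69   -0.28   -8.4 ] F [ 1.77 11.07 11.93] T [ 2.37  0.5  -0.22]
shift units [ 0.0532 -0.5571 -0.0014] turn [-0.0017 -0.0016  0.0006]
FRONT in dock 0.5 lat -2.0 z 56.73  push 11.21 side 0.17 press 11.93
```

View pics/t5.png

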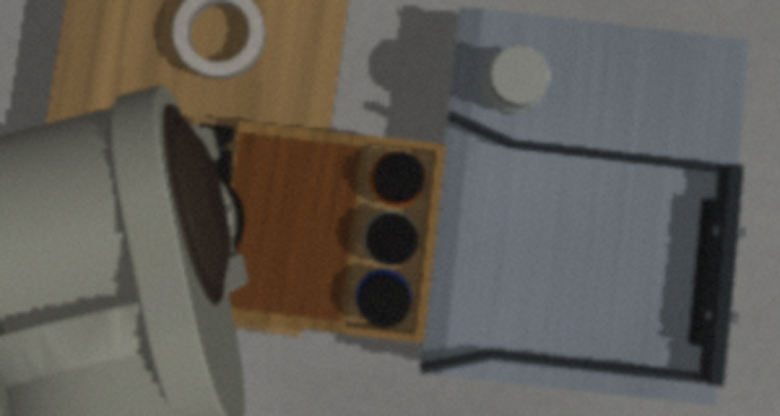

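View pics/s5.png

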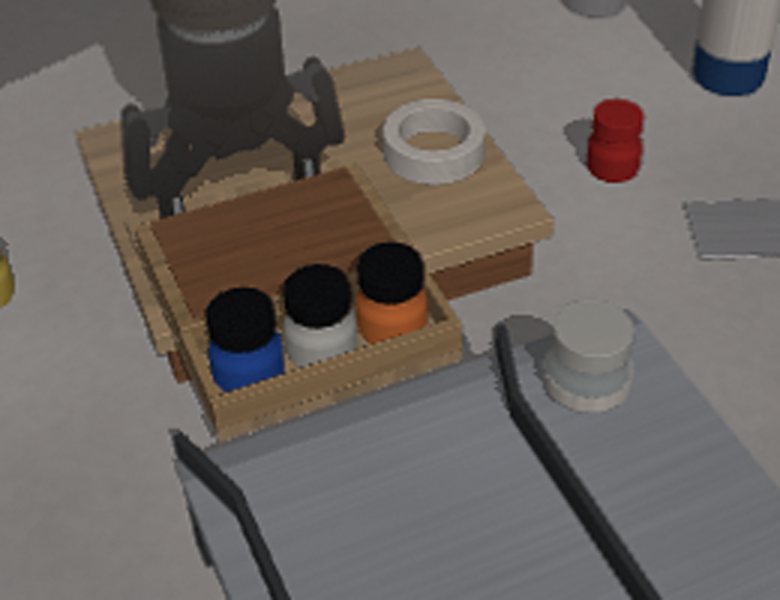

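Nose at the mouth, level and centred: front corners at (443,145) and (422,340), with equal 28 px margins to the flare tips. Continuing.

```bash
python3 -m pendant '[[-0.003,0.018,0.008,-0.002,-0.001,0.0008,0],[-0.003,0.018,0.008,-0.001,-0.001,0.0,0]]'; python3 go.py .498 .237 .0579; python3 -m pendant '[[-0.003,0.018,0.008,-0.001,-0.001,0.0005,0],[-0.003,0.018,0.008,-0.001,-0.001,0.0,0]]'; python3 go.py .498 .237 .0579
```

```text
time: 10.4
ee_pos: [0.464, 0.0947, 0.0567]
tcp_rot: [-179.8, -0.3, -8.5]
wrist_force: [1.6, 12.9, 11.5]
opening: 0.0854
t 10.4 pos [464.   94.7  56.7] rot [-179.81   -0.26   -8.48] F [ 1.62 12.87 11.48] T [ 2.41  0.29 -0.08]
shift units [ 0.0506 -0.583  -0.0027] turn [-0.0011 -0.0014  0.0001]
FRONT in dock 6.9 lat -1.6 z 56.69  push 12.96 side -0.24 press 11.48
time: 10.6
ee_pos: [0.4637, 0.0889, 0.0568]
tcp_rot: [-179.7, -0.2, -8.5]
wrist_force: [-0.5, 13.0, 10.9]
opening: 0.0851
t 10.6 pos [463.7  88.9  56.8] rot [-179.65   -0.24   -8.48] F [-0.54 13.02 10.89] T [ 2.58  0.2  -0.13]
shift units [ 4.85e-02 -6.06e-01 -5.00e-04] turn [-0.0019 -0.0013  0.0001]
FRONT in dock 12.7 lat -1.1 z 56.80  push 12.81 side -2.40 press 10.89
```

```bash
python3 -m pendant '[[-0.004,0.018,0.007,-0.002,-0.001,0.0,0],[-0.004,0.018,0.006,-0.001,-0.001,0.0,0]]'; python3 go.py .498 .237 .0579; python3 -m pendant '[[-0.004,0.018,0.005,-0.001,-0.001,0.0,0],[-0.004,0.018,0.005,-0.001,-0.001,0.0,0]]'; python3 go.py .498 .237 .0579
```

```text
time: 10.8
ee_pos: [0.4625, 0.0825, 0.0567]
tcp_rot: [-179.8, -0.2, -8.4]
wrist_force: [1.7, 8.0, -0.1]
opening: 0.0853
t 10.8 pos [462.5  82.5  56.7] rot [-179.79   -0.18   -8.39] F [ 1.67  7.95 -0.08] T [ 1.58 -0.38  0.12]
shift units [ 0.0506 -0.632  -0.0021] turn [-0.0012 -0.001   0.0006]
FRONT in dock 19.2 lat -1.4 z 56.75  push 8.11 side 0.52 press -0.08
time: 11.0
ee_pos: [0.461, 0.0758, 0.0566]
tcp_rot: [-179.8, -0.1, -8.3]
wrist_force: [1.2, 7.8, 4.5]
opening: 0.0855
t 11.0 pos [461.   75.8  56.6] rot [-1.7981e+02 -8.0000e-02 -8.2700e+00] F [1.18 7.8  4.48] T [ 1.47 -0.44  0.04]
shift units [ 0.0535 -0.6595 -0.0028] turn [-0.0011 -0.0005  0.0013]
FRONT in dock 26.1 lat -1.8 z 56.64  push 7.89 side 0.05 press 4.48
```

```bash
python3 -m pendant '[[-0.004,0.018,0.004,-0.001,-0.0005,0.001,0],[-0.004,0.018,0.004,-0.001,-0.0005,0.0005,0],[-0.004,0.018,0.004,-0.001,-0.0005,0.0005,0],[-0.004,0.018,0.004,-0.001,-0.0005,0,0]]'; python3 go.py .498 .237 .0579; python3 - <<'E'
from h import *
t=bot.camera("top")[:,:,::-1];s=bot.camera("side")[:,:,::-1]
cv2.imwrite("pics/t6.png",cv2.resize(t[150:310,180:480],None,fx=2.6,fy=2.6,interpolation=cv2.INTER_CUBIC))
cv2.imwrite("pics/s6.png",cv2.resize(s[120:320,170:430],None,fx=3,fy=3,interpolation=cv2.INTER_CUBIC))
E
```

```text
time: 11.4
ee_pos: [0.4572, 0.0605, 0.0565]
tcp_rot: [179.9, -0.1, -8.5]
wrist_force: [1.5, 8.0, 3.9]
opening: 0.0856
t 11.4 pos [457.2  60.5  56.5] rot [ 1.7992e+02 -1.5000e-01 -8.5000e+00] F [1.46 8.   3.88] T [ 1.59 -0.11  0.06]
shift units [ 0.0572 -0.7223 -0.0064] turn [ 0.0004 -0.0008 -0.    ]
FRONT in dock 41.7 lat -3.5 z 56.50  push 8.13 side 0.30 press 3.88
```

View pics/t6.png

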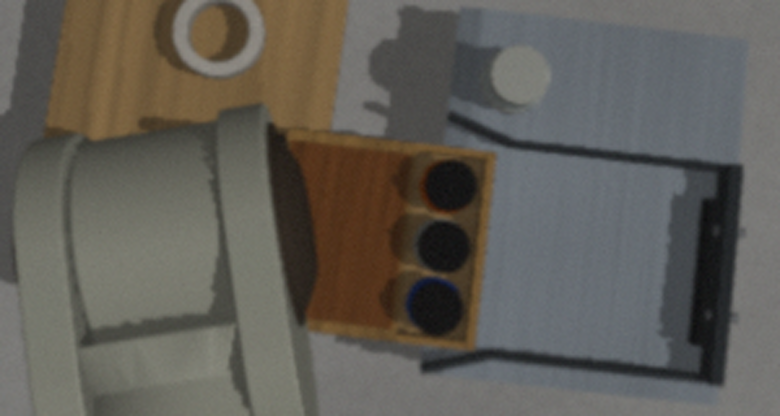

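View pics/s6.png

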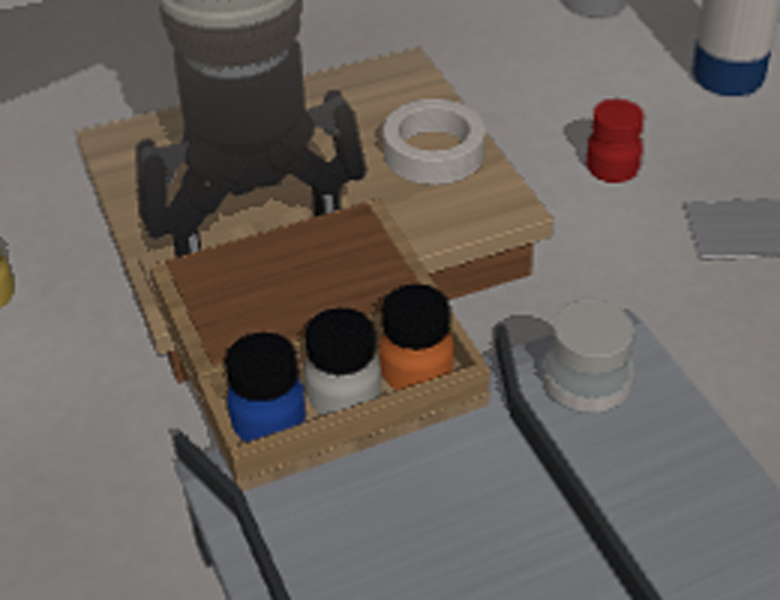

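```bash
python3 - <<'E'
from tf import *
for x,y,z in [(496,153,.091),(477,350,.091)]: print(x,y,f(180,150,2.6,x,y,z))
E
python3 -m pendant '[[0.004,0.018,0.002,0,-0.0005,0,0],[0.004,0.018,0.002,0,0,0,0],[0.004,0.018,0.002,0,0,0,0]]'; python3 go.py .498 .237 .0579
```

```text
496 153 [39.1 76.7]
477 350 [ 40.7 -81.5]
time: 11.8
ee_pos: [0.458, 0.0472, 0.0565]
tcp_rot: [-179.9, -0.1, -8.5]
wrist_force: [0.5, 6.8, 2.3]
opening: 0.0854
t 11.8 pos [458.   47.2  56.5] rot [-1.7991e+02 -1.2000e-01 -8.4600e+00] F [0.48 6.76 2.25] T [ 1.39  0.09 -0.09]
shift units [ 0.0464 -0.7744 -0.0045] turn [-0.0005 -0.0006  0.0002]
FRONT in dock 54.8 lat -0.7 z 56.46  push 6.76 side -0.49 press 2.25
```

```bash
python3 -m pendant '[[-0.001,0.018,0.0015,-0.0005,-0.0005,0,0],[-0.001,0.018,0.0015,0,0,0,0],[-0.001,0.018,0.0015,0,0,0,0],[-0.001,0.018,0.0015,0,0,0,0]]'; python3 go.py .498 .237 .0579
```

```text
time: 12.2
ee_pos: [0.4547, 0.03, 0.0564]
tcp_rot: [-179.8, -0.1, -8.4]
wrist_force: [1.1, 6.8, 1.3]
opening: 0.085
t 12.2 pos [454.7  30.   56.4] rot [-1.7977e+02 -1.3000e-01 -8.3800e+00] F [1.08 6.79 1.31] T [ 1.09 -0.05 -0.01]
shift units [ 0.0507 -0.8443 -0.0024] turn [-0.0013 -0.0007  0.0007]
FRONT in dock 72.2 lat -1.5 z 56.41  push 6.88 side 0.09 press 1.31
```

```bash
python3 -m pendant '[[0.001,0.018,0.001,-0.001,-0.0005,0,0],[0.001,0.018,0.001,0,0,0,0],[0.001,0.018,0.001,0,0,0,0],[0.001,0.018,0.001,0,0,0,0]]'; python3 go.py .498 .237 .0579
```

```text
time: 12.6
ee_pos: [0.4526, 0.0124, 0.0563]
tcp_rot: [-179.8, -0.1, -8.3]
wrist_force: [1.0, 6.7, 1.3]
opening: 0.0851
t 12.6 pos [452.6  12.4  56.3] rot [-1.7976e+02 -6.0000e-02 -8.3200e+00] F [1.04 6.67 1.34] T [ 1.09 -0.18  0.01]
shift units [ 0.0496 -0.9154 -0.0023] turn [-0.0013 -0.0004  0.001 ]
FRONT in dock 90.1 lat -1.1 z 56.34  push 6.75 side 0.07 press 1.34
```

```bash
python3 -m pendant '[[0.001,0.018,0,-0.001,-0.0005,0,0],[0.001,0.018,0,0,0,0,0],[0.001,0.018,0,0,0,0,0],[0.001,0.018,0,0,0,0,0]]'; python3 go.py .498 .237 .0579
```

```text
time: 13.0
ee_pos: [0.4498, -0.0059, 0.0564]
tcp_rot: [-179.8, 0.1, -8.3]
wrist_force: [0.1, 5.8, -0.7]
opening: 0.0855
t 13.0 pos [449.8  -5.9  56.4] rot [-1.7984e+02  1.0000e-01 -8.2700e+00] F [ 0.06  5.8  -0.73] T [ 0.92 -0.31  0.13]
shift units [ 0.0509 -0.9892 -0.0035] turn [-0.0009  0.0006  0.0013]
FRONT in dock 108.5 lat -1.2 z 56.36  push 5.75 side -0.77 press -0.73
```

```bash
python3 -m pendant '[[0,0.018,0,-0.001,-0.0005,0,0],[0.00,0.018,0,0,0,0,0]]'; python3 go.py .498 .237 .0579; python3 - <<'E'
from h import *
t=bot.camera("top")[:,:,::-1];s=bot.camera("side")[:,:,::-1]
cv2.imwrite("pics/t7.png",cv2.resize(t[150:310,180:480],None,fx=2.6,fy=2.6,interpolation=cv2.INTER_CUBIC))
cv2.imwrite("pics/s7.png",cv2.resize(s[170:370,190:450],None,fx=3,fy=3,interpolation=cv2.INTER_CUBIC))
E
```

```text
time: 13.2
ee_pos: [0.4479, -0.015, 0.0563]
tcp_rot: [-180.0, 0.2, -8.2]
wrist_force: [1.1, 5.0, -2.3]
opening: 0.0852
t 13.2 pos [447.9 -15.   56.3] rot [-179.98    0.24   -8.25] F [ 1.13  4.99 -2.29] T [ 0.82 -0.27  0.07]
shift units [ 0.0537 -1.0264 -0.0063] turn [-0.0001  0.0013  0.0014]
FRONT in dock 117.8 lat -1.8 z 56.30  push 5.10 side 0.41 press -2.29
```

View pics/t7.png

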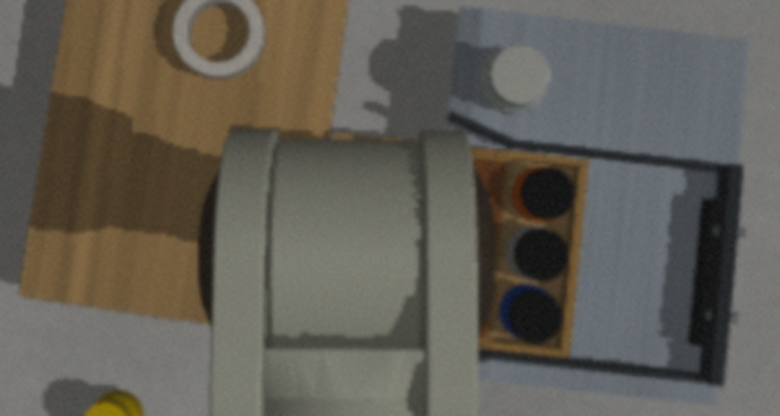

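View pics/s7.png

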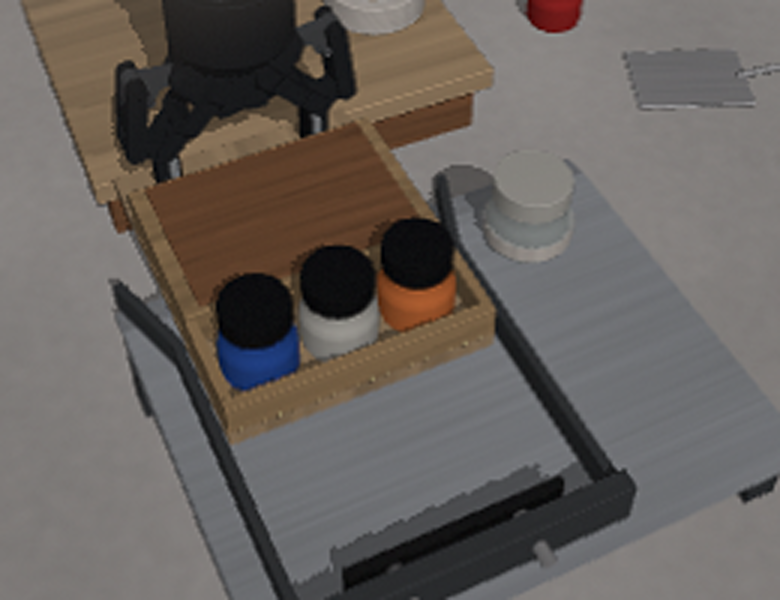

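```bash
python3 -m pendant '[[0,0.018,0.0005,0,0.001,0,0],[0.00,0.018,0.0005,0,0.0005,0,0],[0,0.018,0.0005,0,0,0,0]]'; python3 go.py .498 .237 .0579;python3 -m pendant '[[0,0.018,0.0005,0,0.0,0,0],[0.00,0.018,0.0005,0,0.0,0,0],[0,0.018,0.0005,0,0,0,0]]'; python3 go.py .498 .237 .0579
```

```text
time: 13.6
ee_pos: [0.4458, -0.0283, 0.0563]
tcp_rot: [-179.9, -0.1, -8.3]
wrist_force: [0.6, 6.7, 0.6]
opening: 0.0853
t 13.6 pos [445.8 -28.3  56.3] rot [-1.7992e+02 -5.0000e-02 -8.2500e+00] F [0.58 6.75 0.58] T [ 1.06 -0.01 -0.02]
shift units [ 0.0544 -1.0802 -0.0047] turn [-0.0005 -0.0003  0.0014]
FRONT in dock 131.3 lat -2.0 z 56.33  push 6.76 side -0.39 press 0.58
time: 13.9
ee_pos: [0.4436, -0.041, 0.0563]
tcp_rot: [-179.8, -0.1, -8.2]
wrist_force: [1.0, 5.6, 1.0]
opening: 0.086
t 13.9 pos [443.6 -41.   56.3] rot [-1.7977e+02 -6.0000e-02 -8.2000e+00] F [1.02 5.56 1.03] T [ 1.09 -0.03 -0.03]
shift units [ 0.0566 -1.1318 -0.0016] turn [-0.0013 -0.0003  0.0017]
FRONT in dock 144.2 lat -2.3 z 56.34  push 5.65 side 0.21 press 1.03
```

```bash
python3 -m pendant '[[0.002,0.018,0,-0.001,0.0,0,0],[0.002,0.018,0,0,0.0,0,0],[0.002,0.018,0.0,0,0,0,0],[0.002,0.018,0,0,0,0,0]]'; python3 go.py .498 .237 .0579;python3 -m pendant '[[0.002,0.018,0,0,0.0,0,0],[0.002,0.018,0.0003,0,0.0,0,0],[0.002,0.018,0.0003,0,0,0,0]]'; python3 go.py .498 .237 .0579
```

```text
time: 14.3
ee_pos: [0.4422, -0.0585, 0.0563]
tcp_rot: [-179.8, 0.0, -8.1]
wrist_force: [0.7, 6.1, -1.3]
opening: 0.0855
t 14.3 pos [442.2 -58.5  56.3] rot [-1.798e+02  1.000e-02 -8.150e+00] F [ 0.65  6.08 -1.32] T [ 0.96 -0.24  0.05]
shift units [ 0.0534 -1.2016 -0.002 ] turn [-0.0011  0.0001  0.002 ]
FRONT in dock 161.6 lat -1.2 z 56.33  push 6.11 side -0.22 press -1.32
time: 14.6
ee_pos: [0.4414, -0.0715, 0.0564]
tcp_rot: [-179.7, 0.0, -8.1]
wrist_force: [0.3, 5.8, 0.9]
opening: 0.0854
t 14.6 pos [441.4 -71.5  56.4] rot [-1.7967e+02  3.0000e-02 -8.1000e+00] F [0.31 5.81 0.91] T [ 1.   -0.23 -0.01]
shift units [ 5.0300e-02 -1.2536e+00  1.1000e-03] turn [-0.0019  0.0002  0.0022]
FRONT in dock 174.6 lat -0.2 z 56.36  push 5.79 side -0.53 press 0.91
```

```bash
python3 -m pendant '[[0,0.018,0,-0.001,0.0,0.0005,0],[0,0.018,0,0,0.0,0,0],[0,0.018,0.0,0,0,0,0],[0,0.014,0,0,0,0,0],[0,0.012,0,0,0.0,0,0],[0,0.010,0.0,0,0.0,0,0]]'; python3 go.py .498 .237 .0579
```

```text
time: 15.2
ee_pos: [0.4374, -0.0929, 0.0564]
tcp_rot: [-179.6, 0.1, -8.1]
wrist_force: [0.7, 4.4, -0.4]
opening: 0.0851
t 15.2 pos [437.4 -92.9  56.4] rot [-1.7962e+02  8.0000e-02 -8.1100e+00] F [ 0.72  4.39 -0.41] T [ 0.91 -0.31  0.04]
shift units [ 0.054  -1.3404  0.0027] turn [-0.0021  0.0004  0.0022]
FRONT in dock 196.4 lat -1.1 z 56.40  push 4.44 side 0.08 press -0.41
```

```bash
python3 -m pendant '[[0,0.008,0,-0.001,0.0,0,0],[0,0.008,0,-0.001,0.0,0,0],[0,0.008,0,0,0,0,0],[0,0.008,0,0,0,0,0]]'; python3 go.py .498 .237 .0579;python3 -m pendant '[[0,0.007,0,0,0.0,0,0],[0,0.007,0,0,0.0,0,0]]'; python3 go.py .498 .237 .0579
```

```text
time: 15.6
ee_pos: [0.4357, -0.0999, 0.0564]
tcp_rot: [-179.9, 0.1, -8.1]
wrist_force: [0.2, 4.8, -1.7]
opening: 0.0855
t 15.6 pos [435.7 -99.9  56.4] rot [-1.7986e+02  1.1000e-01 -8.0500e+00] F [ 0.2   4.84 -1.74] T [ 0.93 -0.3   0.1 ]
shift units [ 0.058  -1.3694 -0.0027] turn [-0.0008  0.0006  0.0025]
FRONT in dock 203.6 lat -1.7 z 56.41  push 4.82 side -0.50 press -1.74
time: 15.8
ee_pos: [0.435, -0.1029, 0.0565]
tcp_rot: [-179.8, 0.1, -8.0]
wrist_force: [1.0, 5.3, -0.3]
opening: 0.0854
t 15.8 pos [ 435.  -102.9   56.5] rot [-1.7978e+02  1.3000e-01 -8.0200e+00] F [ 0.97  5.25 -0.27] T [ 0.9  -0.27  0.03]
shift units [ 6.0100e-02 -1.3813e+00 -7.0000e-04] turn [-0.0012  0.0007  0.0027]
FRONT in dock 206.6 lat -2.0 z 56.46  push 5.34 side 0.21 press -0.27
```

```bash
python3 -m pendant '[[0,0.007,0,0,0.0,0,0],[0,0.007,0,0,0.0,0,0]]'; python3 go.py .498 .237 .0579
```

```text
time: 16.0
ee_pos: [0.4342, -0.1058, 0.0564]
tcp_rot: [-179.7, 0.1, -8.0]
wrist_force: [0.6, 5.0, -0.4]
opening: 0.0856
t 16.0 pos [ 434.2 -105.8   56.4] rot [-1.7971e+02  1.5000e-01 -7.9800e+00] F [ 0.61  4.99 -0.38] T [ 0.88 -0.3   0.05]
shift units [ 6.2400e-02 -1.3933e+00  1.0000e-03] turn [-0.0016  0.0008  0.0029]
FRONT in dock 209.6 lat -2.4 z 56.44  push 5.03 side -0.11 press -0.38
```

```bash
python3 -m pendant '[[0.001,0.007,0,-0.001,0.0,0.001,0],[0.001,0.007,0,0,0.0,0,0]]'; python3 go.py .498 .237 .0579
```

```text
time: 16.2
ee_pos: [0.4339, -0.1087, 0.0564]
tcp_rot: [-179.8, 0.2, -8.1]
wrist_force: [0.4, 5.8, -0.3]
opening: 0.0858
t 16.2 pos [ 433.9 -108.7   56.4] rot [-1.7982e+02  1.7000e-01 -8.1300e+00] F [ 0.38  5.8  -0.29] T [ 1.01 -0.25  0.  ]
shift units [ 0.0583 -1.4054 -0.0015] turn [-0.001   0.001   0.0021]
FRONT in dock 212.6 lat -2.2 z 56.45  push 5.80 side -0.45 press -0.29
```

```bash
python3 -m pendant '[[0.001,0.007,0,0,0.0,0,0]]';python3 -m pendant '[[0.001,0.007,0,0,0.0,0,0]]'; python3 go.py .498 .237 .0579
```

```text
time: 16.3
ee_pos: [0.4337, -0.1102, 0.0565]
tcp_rot: [-179.8, 0.2, -8.1]
wrist_force: [0.6, 5.8, 0.2]
opening: 0.0853
time: 16.4
ee_pos: [0.4335, -0.1116, 0.0565]
tcp_rot: [-179.7, 0.2, -8.1]
wrist_force: [0.0, 5.8, -0.2]
opening: 0.0852
t 16.4 pos [ 433.5 -111.6   56.5] rot [-179.73    0.21   -8.1 ] F [ 0.02  5.78 -0.22] T [ 0.96 -0.25  0.02]
shift units [ 5.890e-02 -1.417e+00  6.000e-04] turn [-0.0015  0.0011  0.0022]
FRONT in dock 215.5 lat -2.2 z 56.46  push 5.72 side -0.81 press -0.22
```

```bash
python3 -m pendant '[[0,0.007,0,0,0.0,0,0]]';python3 -m pendant '[[0,0.007,0,0,0.0,0,0]]'
```

```text
time: 16.5
ee_pos: [0.4332, -0.1131, 0.0565]
tcp_rot: [-179.7, 0.2, -8.1]
wrist_force: [1.3, 5.0, 0.1]
opening: 0.0853
time: 16.6
ee_pos: [0.4328, -0.1145, 0.0565]
tcp_rot: [-179.7, 0.2, -8.1]
wrist_force: [1.1, 5.7, -1.2]
opening: 0.0854
```

```bash
python3 -m pendant '[[0,0.007,0,0,0.0,0,0]]'
```

```text
time: 16.7
ee_pos: [0.4324, -0.116, 0.0566]
tcp_rot: [-179.6, 0.2, -8.0]
wrist_force: [2.4, 5.2, -0.9]
opening: 0.0854
```

```bash
python3 -m pendant '[[0,0.006,0,0,0.0,0,0]]'
```

```text
time: 16.8
ee_pos: [0.4322, -0.1168, 0.0566]
tcp_rot: [-179.5, 0.2, -8.0]
wrist_force: [2.9, 14.3, -0.8]
opening: 0.0854
```

```bash
python3 -m pendant '[[0,0.0055,0,0,0.0,0,0]]';python3 -m pendant '[[0,0.0045,0,0,0.0,0,0]]'; python3 go.py .498 .237 .0579
```

```text
time: 16.9
ee_pos: [0.4322, -0.1167, 0.0566]
tcp_rot: [-179.3, 0.2, -8.0]
wrist_force: [3.4, 16.9, -0.3]
opening: 0.0851
time: 17.0
ee_pos: [0.4323, -0.1166, 0.0566]
tcp_rot: [-179.1, 0.2, -7.9]
wrist_force: [3.3, 12.1, 0.0]
opening: 0.0851
t 17.0 pos [ 432.3 -116.6   56.6] rot [-179.13    0.2    -7.95] F [ 3.31 12.12  0.04] T [ 1.99 -0.56 -0.38]
shift units [ 0.0649 -1.437   0.0165] turn [-0.0048  0.0011  0.0031]
FRONT in dock 220.6 lat -2.7 z 56.64  push 12.47 side 1.53 press 0.04
```

Force rose from 5 to 17 N with no further advance, so the tray is on the pad (front about 220.6 mm in, in line with the pad seen at about 220). Letting go: straight back first, then up.

```bash
python3 -m pendant '[[0,-0.002,-0.001,-0.003,0,0.001,0],[0,-0.01,-0.004,-0.002,0,0.001,0],[0,-0.016,-0.008,0,0,0,0],[0,-0.01,-0.012,0,0,0,0]]'; python3 -m pendant '[[0,0,-0.08,0,0,0,0],[0,0,-0.16,0,0,0,0],[0,-0.05,-0.18,0,0,0,0],[0,-0.1,-0.16,0,0,0,0],[0,-0.12,-0.1,0,0,0,0],[0,-0.12,0,0,0,0,0],[0,-0.1,0,0,0,0,0],[0,0,0,0,0,0,0],[0,0,0,0,0,0,0]]'; python3 go.py .498 .237 .0579; python3 - <<'E'
from h import *
t=bot.camera("top")[:,:,::-1];s=bot.camera("side")[:,:,::-1]
cv2.imwrite("pics/t8.png",cv2.resize(t[150:310,180:480],None,fx=2.6,fy=2.6,interpolation=cv2.INTER_CUBIC))
cv2.imwrite("pics/s8.png",cv2.resize(s[170:370,190:450],None,fx=3,fy=3,interpolation=cv2.INTER_CUBIC))
E
```

```text
time: 17.4
ee_pos: [0.4329, -0.1076, 0.0632]
tcp_rot: [179.8, 0.3, -8.4]
wrist_force: [-0.7, -0.0, -0.2]
opening: 0.0856
time: 18.3
ee_pos: [0.4514, 0.0194, 0.2424]
tcp_rot: [179.7, 0.1, -8.5]
wrist_force: [-0.4, 0.1, -0.4]
opening: 0.0853
t 18.3 pos [451.4  19.4 242.4] rot [ 1.7971e+02  1.0000e-01 -8.4500e+00] F [-0.36  0.1  -0.4 ] T [ 0.01 -0.01  0.05]
shift units [ 0.0577 -0.8922  0.7337] turn [0.0016 0.0006 0.0003]
FRONT in dock 83.3 lat -3.3 z 242.45  push 0.05 side -0.37 press -0.40
```

View pics/t8.png

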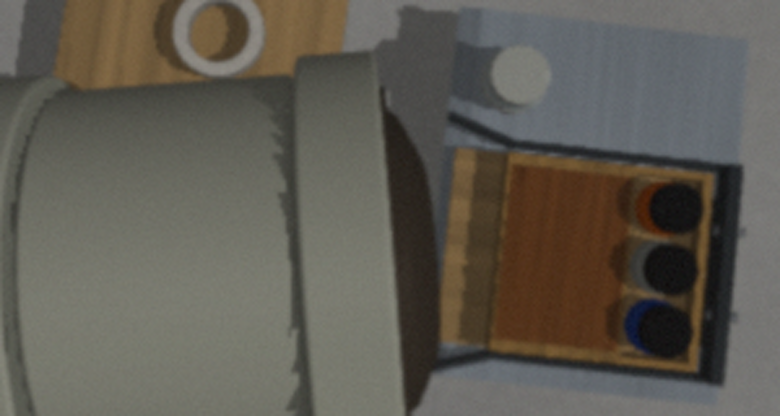

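View pics/s8.png

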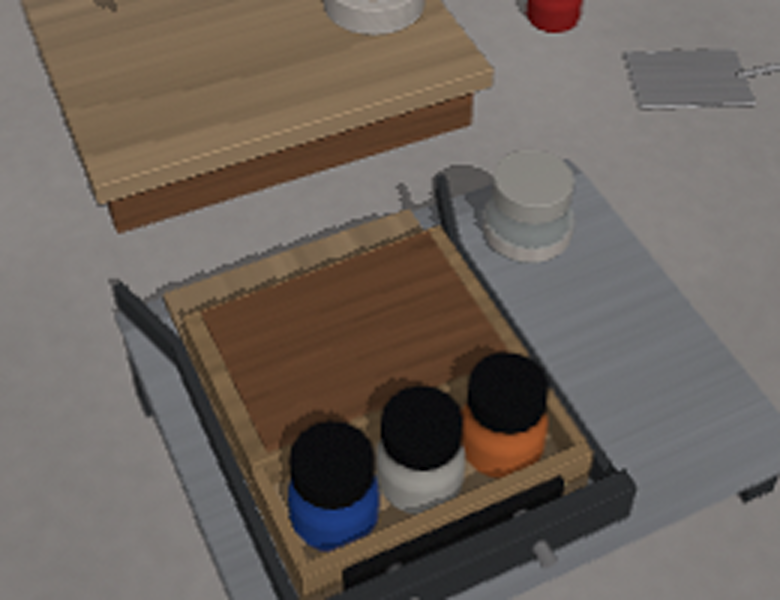

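The tray front sits flush on the pad (top crop, front edge (715,172) to (697,372), pad behind it). All three jars stand in their row, and the tray is square between the rails. The pot at (520,75) and tape at (218,35) are at the same pixels as before, and the robot is clear.

```bash
python3 - <<'E'
from workcell import bot
print(bot.job_done())
E
```

```text
the job is handed in; nothing more can be done
None
```

The tray is in the dock, seated against the rubber pad, and the job is handed in at about 18.4 s of the 72 s allowed. No verdict is reported, so what follows rests on my own readings.

**What I did:** I pushed the tray with the open fingertips standing on its rear ledge, shifting it sideways on the way because it started about 12 mm left of the dock axis. I pressed with about 5–12 N while the nose crossed the gap, then eased to about 0–2 N once it was on the deck. Near the pad I crept at about 1.5 mm per step. On contact the push rose from about 5 N to at most 17 N, so roughly 9–12 N reached the pad after friction. I then backed off and lifted clear.

**Last checks:**
- **Position:** the tray front is about 220.6 mm into the dock, 11 mm before the bracket. The camera put the pad face at about 219–221 mm, so the two agree.
- **Final pictures:** the tray looks level and square between the rails, all three jars are standing, the tape and pot are at the same pixels as before, and the robot is clear.
- **Sideways position:** not measured again at the end. The tool ended about 3 mm right of the dock axis, and the rails allow the tray at most 4 mm.

**Disagreements and limits:**
- **Camera offset:** the two cameras differed by up to 8–15 mm along the travel direction in single-view readings. I resolved this with a joint fit to both views and then by touch.
- **Press force:** it went briefly above the suggested 9 N, up to 11.9 N, and once dipped to about zero as the nose landed. Combined push and press stayed under about 18 N.

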